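# Hardness check on a clamped console moulding

### The arm

A 6-joint arm with a two-finger parallel gripper is mounted at the origin on the work surface. World frame = base frame: x ahead of the robot, y to its left, z up, the work surface at z = 0. Lengths are in mm, angles in rad, forces in N, time in s.
With the tool pointing down it reaches from about 300 to 825 mm from the base axis. Payload 5.4 kg.
Tool frame: the origin (TCP) lies at the very end of the fingers, on their centre line; the grasp point (between the pads) lies 19 mm behind it; y points along the fingers, z is the direction in which the jaws open and shut, and the axes are right-handed (so a half turn about y gives the same grasp; the last joint's range is limited). The gripper opens to 92 mm and grips with 3 to 60 N. Pads are 20 mm wide; open, the fingers measure 128 mm over their backs; the gripper's body (75 mm by 189 mm) begins 69 mm behind the grasp point.
Start: joints at [-1.383, 0.158, 1.597, -0, 1.386, -0.21], TCP at [222.725, -530.094, 214.601] pointing down, gripper open.
Joint ranges: [-2.91, 2.91], [-0.94, 2.29], [0.18, 2.7], [-1.29, 4.43], [0.17, 2.64], [-3, 3]. Speed limits (rad/s): [2.57, 2.57, 3.14, 3.14, 3.14, 3.14].

### API

Orientations are given as a rotation vector (axis times angle).
In Python, from rig import robot gives the robot as it stands.
- The arm moves only by the shell command python3 -m pendant 'ROWS' [OPENING] [FORCE]. ROWS is JSON, a list of rows, each an object of numbers: "x", "y", "z": the shift along the tool's x, y, z in m; "twist": the turn about the tool's y in rad. In form: [{"x": .., "y": .., "z": .., "twist": ..}, ...]. A call has 1 to 20 rows; each row is the pose to reach, as a shift and turn from the pose commanded when the call began, along the tool's axes at that moment; what a row does not reach only later rows make up. A row lasts 1/10 s, in which the tool goes at most 50 mm and 8.59 degrees, less where a joint would pass 70% of its speed; a pose out of reach is approached as far as the arm can. A call with a gripper value outside its range is refused whole. OPENING is the closure in counts, from 0 (fully open) to 255 (shut), set as the call begins (- or left out, the last holds). The fingers move at their own pace and stop on an object; FORCE is the grip in N (left out, the last holds). Time passes only in rows, so rows that repeat a pose let the fingers close. It gives the time, the measured TCP pose, the force and the opening at its end, in the units of the state.
- robot.get_state(): the state, without advancing time (a new reading comes with each control period).
- robot.capture(name): name is "side" or "top"; returns a dict with "color" (420x560x3 uint8, red, green, blue), "fx", "fy", "cx", "cy" (pixels), "origin" and "attitude" of the camera in the world. Camera axes: x right, y down, z forward; pixel columns grow to the right and rows downward; lengths in mm; the calibration is good to about 2 mm. A picture is of the moment at which its call begins. There is no depth.
- robot.sign_off(): hands the job in, once; it reports no verdict.
Trained networks look in the newest picture that a camera, given by its name, has taken for a name from the list of things; names that differ only in an ending like _2 or _b are one class to them, and where a whole thing is asked for, a point or a joint stands for the part that bears it (a point fixed in the world has none). Each returns a list of dicts, best first, with "confidence" (0 to 1); they miss things now and then, are a little off and sometimes report something else, mostly with a low value. They report only what shows in the picture. A call takes as long as a camera call.
- robot.cut_out(camera, query): "mask" (420x560 bool, what is visible of it).
- robot.place_of(camera, query): "position" ([x, y, z] in mm, in world coordinates, good to about 4 mm: a listed point, or the origin of a listed thing).
The state is a dict: "t": time; "joints": joint angles; "joint_velocities": joint speeds; "joint_efforts": joint torques, N m; "tool_pos": TCP position; "tcp_rot": TCP orientation; "wrist_force": force on the tool from outside, world axes, zero at the start; "ft_torque": the same for the moment, N m; "grip_width": finger opening in mm.
Only numpy, scipy, OpenCV 4.12 (cv2) and the standard library are available. Lean on these libraries where they do the work, as an engineer would, in place of code of your own. Each camera call takes 0.05 s, during which the arm holds its last target. There are 200 camera calls.

### The job

The red locating pin is in the way of the hardness check: draw it out of the black console moulding and park it upright well inside the open notch of the blue pin rest, hanging by its collar. Then take the blue hardness gauge out of its stand and press its foot gently on the white dot in the yellow ring, square to the sloping surface, until the spring foot is about half way in (its red upper half just swallowed). Finish while still holding the gauge pressed there, and leave the carton, glue bottle and tape roll alone.

Things in the scene. Friction and masses are not known exactly. Their poses are not given: they have to be found in the camera images.
- trim: Fixed black moulding on an aluminium plate (200 x 120 x 12 mm). Origin: centre of the plate's underside; x along its length, z up. Level deck 50 mm high, 100 wide (y), from x = -95 to 0, with the vertical bore (14 mm wide, 34 deep) at x = -19, y = 0. From x = 0 to 87 its top is the sloping pad, rising 15 degrees to 73 mm high. Clips and side rolls reach y = +-60, none above the pad's top.
- pad: The moulding's sloping pad, fixed to it. Origin: centre of the marked spot (white dot 14 mm across in a yellow ring 25 mm across), on the surface, 19 mm along trim x, 55 mm above the table. z is the surface normal, leaning 15 degrees from vertical towards trim -x (towards the pin); x points up the slope, y is level.
- pin: Loose locating pin, 90 g (may vary by a third), upright in the bore at the start, collar on the deck. Origin: centre of the shank's lower end; z along the pin to the grip. Steel shank 12 mm diameter, 30 long, end chamfered; steel collar 30 mm diameter from z = 30 to 35 mm; red round grip 26 mm diameter from z = 35 to 72 mm.
- rest: Fixed blue pin rest, 70 x 70 mm, top 60 mm above the table. Origin: centre of its underside, z up. Its top plate is 12 mm thick with a free space 40 mm high under it; the notch is 18 mm wide (y), open towards -x and upwards, from the plate's edge at x = -25 to its square closed end at x = +7 mm.
- notch (a point): Point on the pin rest's top surface on the notch's middle line, 8 mm from its closed end and 24 mm from the open edge: park the pin's axis here, shank down through the notch, underside of the collar on the top surface. Axes as the pin rest.
- stand: Fixed grey gauge stand, 60 x 46 mm, rim 48 mm above the table (flanges at the bottom reach y = +-40 mm, 8 mm high). Origin: centre of its underside. The gauge's case stands loosely in its pocket, 18 mm deep, 1 to 2 mm play all round, and lifts straight up.
- gauge: Loose hand-held hardness gauge, 215 g (+-a third), upright in the stand, axes as the stand. Origin: tip of its unpressed foot (4 mm above the table in the stand); z up through the case. Blue case 44 (x) x 30 (y) x 80 mm, z = 26 to 106; screen on the -x face, orange plate on top; grip across y, e.g. at z = 70 to 85. Aluminium nose 18 mm diameter, z = 14 to 26.
- foot (a joint): Travel of the gauge's spring foot into the nose, m: 0 out, 0.012 fully in. The foot is 9 mm in diameter and sticks 14 mm out of the nose: lower 8 mm steel, upper 6 mm red. It takes 2 N to start it and 0.7 N more per mm (about 6 N at half way, 0.006).
- foot_tip (a point): Centre of the foot's end face, moves with the foot.
- carton: Loose cardboard carton 70 x 90 x 50 mm, bystander; origin at the centre of its underside.
- glue: Loose orange glue bottle, 44 mm diameter, 120 mm high, bystander; origin at the centre of its underside.
- tape: Loose roll of yellow tape lying flat, 90 mm diameter, 24 mm high, bystander; origin at the centre of its underside.

How it is judged:
By the outcome, as a careful person would: the job done as asked, in the order asked, and still so for the second after the job is handed in, while the arm keeps its last pose, push and grip.
It also fails if it takes over 56 s, if anything falls off the work surface, if the arm or the gripper's body presses on something with over 40 N, if the wrist force passes 120 N, or if a joint passes its speed limit or range.

## Working session

There is one attempt and no reset: what is moved stays moved. The work goes in short steps, Python scripts to look and compute and a shell command to move; the robot and the scene stay as the last step left them, time stands still between calls to the robot, and variables do not carry over. Pictures are saved under pics/ and viewed, about 8 in all and at most 12, crops included, and the job is handed in when it is done.

```bash
mkdir -p pics; ls; cat > h.py <<'E'
import numpy as np, cv2
from rig import robot
from scipy.spatial.transform import Rotation as R
E
python3 - <<'E'
from h import *
s=robot.get_state(); print({k:np.round(v,3).tolist() for k,v in s.items()})
print(R.from_rotvec(s['tcp_rot']).as_matrix().round(3))
for c in ('side','top'):
    d=robot.capture(c); print(c,d['fx'],d['fy'],d['cx'],d['cy'],np.round(d['origin'],1),np.round(d['attitude'],3).tolist())
    cv2.imwrite(f'pics/{c}0.png',d['color'][:,:,::-1])
    for q in ('trim','pad','pin','rest','notch','stand','gauge','foot_tip','carton','glue','tape'):
        print(q,[(np.round(r['position'],1).tolist(),round(r['confidence'],2)) for r in robot.place_of(c,q)[:2]])
E
```

```text
pics
{'t': 0.0, 'joints': [-1.383, 0.159, 1.598, -0.0, 1.386, -0.21], 'joint_velocities': [-0.001, 0.001, -0.001, 0.0, 0.0, 0.0], 'joint_efforts': [-0.0, -38.556, -32.211, 0.07, 0.038, -0.0], 'tool_pos': [222.586, -529.495, 213.63], 'tcp_rot': [-0.404, 2.005, -2.001], 'wrist_force': [0.533, 0.15, 0.177], 'ft_torque': [0.002, 0.001, 0.006], 'grip_width': 91.987}
[[-0.922 -0.     0.387]
 [-0.387  0.002 -0.922]
 [-0.    -1.    -0.002]]
side 475.31347915385396 475.31347915385396 276.3638949275827 211.0518424682656 [337.1 723.  632.4] [-0.553, 2.614, -1.311]
trim [([564.6, 39.9, -3.7], 0.7)]
pad [([587.2, 43.2, 51.9], 0.62)]
pin [([541.4, 33.4, 20.8], 0.67)]
rest [([534.1, 279.1, -4.2], 0.57), ([773.6, -58.1, 2.3], 0.16)]
notch [([533.6, 273.7, 56.2], 0.91)]
stand [([522.0, -243.3, -3.9], 0.79)]
gauge [([515.5, -242.3, 1.0], 0.88), ([533.2, 276.6, -1.6], 0.54)]
foot_tip []
carton []
glue [([771.1, -57.1, 1.8], 0.92)]
tape [([698.0, 231.3, 4.0], 0.65)]
top 485.36509865101493 485.36509865101493 269.45010757486494 210.54610125651038 [ 466.6    4.2 1232.3] [-2.156, 2.156, -0.107]
trim [([566.1, 40.5, 0.4], 0.69), ([547.6, 34.4, 17.7], 0.41)]
pad [([583.4, 46.1, 56.6], 0.95), ([518.3, -240.8, 7.1], 0.23)]
pin [([548.5, 33.7, 16.9], 0.66)]
rest [([532.5, 277.4, 3.3], 0.94)]
notch [([536.7, 276.4, 57.7], 0.89), ([562.3, 39.3, 1.3], 0.52)]
stand [([520.6, -243.0, 4.9], 0.93)]
gauge [([515.1, -241.6, 4.8], 0.78), ([532.4, 274.2, 5.9], 0.45)]
foot_tip []
carton [([698.8, -286.0, -1.8], 0.95)]
glue [([776.4, -58.0, -0.2], 0.63)]
tape [([696.4, 233.4, -1.9], 0.78)]
```

```bash
python3 - <<'E'
import cv2,numpy as np
for c in ('side','top'):
    cv2.imwrite(f'pics/{c}0b.png',cv2.resize(cv2.imread(f'pics/{c}0.png'),(800,600),interpolation=cv2.INTER_CUBIC))
E
```

```text
(no output)
```

View pics/top0b.png

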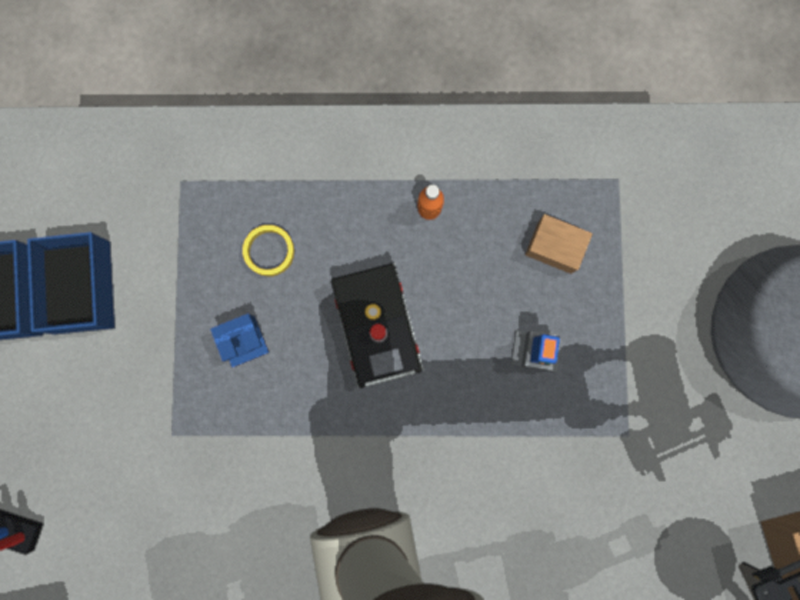

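View pics/side0b.png

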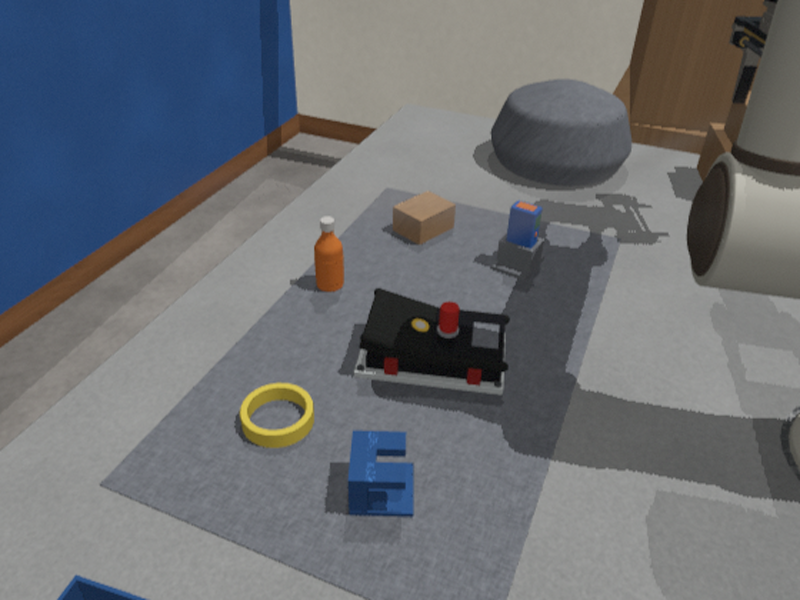

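Both pictures show the pin in the moulding (top view about 378,332), with the dot up-slope of it at 373,311. The rest is at lower left with its notch open towards the robot (238,343), and the gauge is in its stand (545,349). All three network positions agree. Next I'll fit poses and yaws to the mask hulls.

```bash
cat >> h.py <<'E'
from scipy.optimize import minimize
def cam(d):
    return dict(K=np.array([[d['fx'],0,d['cx']],[0,d['fy'],d['cy']],[0,0,1]]),o=np.array(d['origin']),A=R.from_rotvec(d['attitude']).as_matrix())
def proj(c,P):
    q=(np.atleast_2d(P)-c['o'])@c['A']; q=q@c['K'].T; return q[:,:2]/q[:,2:]
def ray(c,uv,z):
    v=c['A']@np.linalg.solve(c['K'],[uv[0],uv[1],1]); return c['o']+v*(z-c['o'][2])/v[2]
def box(x0,x1,y0,y1,z0,z1): return np.array([[x,y,z] for x in(x0,x1) for y in(y0,y1) for z in(z0,z1)],float)
def cyl(r,z0,z1): return np.array([[r*np.cos(a),r*np.sin(a),z] for a in np.linspace(0,6.28,25) for z in(z0,z1)])
def hull(p): return cv2.convexHull(np.float32(p).reshape(-1,1,2))
def mhull(m):
    n,l,s,_=cv2.connectedComponentsWithStats(m.astype(np.uint8)); k=1+s[1:,4].argmax()
    ys,xs=np.where(l==k)
    return hull(np.concatenate([np.c_[xs+a,ys+b] for a in(-.5,.5) for b in(-.5,.5)]))
def iou(a,b):
    i=cv2.intersectConvexConvex(a,b)[0]; return i/(cv2.contourArea(a)+cv2.contourArea(b)-i)
def fit(pts,obs,x0,yaws):
    # obs: list of (cam, maskhull); returns x,y,yaw
    def f(p):
        c,s=np.cos(p[2]),np.sin(p[2]); M=np.array([[c,-s,0],[s,c,0],[0,0,1]])
        W=pts@M.T+[p[0]*100,p[1]*100,0]
        return -sum(iou(hull(proj(k,W)),m) for k,m in obs)/len(obs)
    best=min((minimize(f,[x0[0]/100,x0[1]/100,y],method='Nelder-Mead',options=dict(initial_simplex=np.array([x0[0]/100,x0[1]/100,y])+np.array([[0,0,0],[.08,0,0],[0,.08,0],[0,0,.15]]))) for y in yaws),key=lambda r:r.fun)
    return best.x*[100,100,1],-best.fun
E
python3 - <<'E'
from h import *
ds={c:robot.capture(c) for c in('side','top')}; C={c:cam(d) for c,d in ds.items()}
trim=np.r_[box(-100,100,-60,60,0,12),box(-95,0,-50,50,12,50),box(86,87,-50,50,12,73)]
models=dict(trim=(trim,(565,40)),rest=(box(-35,35,-35,35,0,60),(533,277)),gauge=(box(-22,22,-15,15,44,110),(517,-242)),
 stand=(np.r_[box(-30,30,-23,23,0,48),box(-30,30,-40,40,0,8)],(521,-243)),pin=(np.r_[cyl(13,55,92),cyl(15,50,55)],(545,34)),carton=(box(-35,35,-45,45,0,50),(699,-286)))
for n,(p,x0) in models.items():
    hs={}
    for c in C:
        m=robot.cut_out(c,n)
        if m and m[0]['confidence']>.3:
            hs[c]=mhull(m[0]['mask']); print(n,c,round(m[0]['confidence'],2),m[0]['mask'].sum(),end=' ')
    for sel in (['top'],['side'],['top','side']):
        o=[(C[c],hs[c]) for c in sel if c in hs]
        if o:
            x,v=fit(p,o,x0,[-.8,-.4,0,.4,.8]); print(sel,x.round(3),round(v,3))
# dot
for c in C:
    m=robot.cut_out(c,'pad')
    if m: ys,xs=np.where(m[0]['mask']); print('pad',c,m[0]['mask'].sum(),ray(C[c],(xs.mean(),ys.mean()),55).round(1))
    hsv=cv2.cvtColor(ds[c]['color'],cv2.COLOR_RGB2HSV); u,v=proj(C[c],[585,45,55])[0].astype(int)
    W=cv2.inRange(hsv[v-15:v+15,u-15:u+15],(18,90,90),(35,255,255)); ys,xs=np.where(W>0)
    print('ring',c,len(xs),ray(C[c],((xs.min()+xs.max())/2+u-15,(ys.min()+ys.max())/2+v-15),55).round(1))
E
```

```text
trim side 0.63 5529 trim top 0.6 3654 ['top'] [5.64936e+02 3.73250e+01 2.47000e-01] 0.951
['side'] [5.60211e+02 4.41770e+01 2.42000e-01] 0.964
['top', 'side'] [5.63537e+02 4.00980e+01 2.51000e-01] 0.939
rest side 0.68 2451 rest top 0.59 922 ['top'] [535.212 273.795  -1.177] 0.946
['side'] [5.33796e+02 2.78603e+02 4.17000e-01] 0.946
['top', 'side'] [5.35227e+02 2.74146e+02 3.93000e-01] 0.917
gauge side 0.95 603 gauge top 0.82 378 ['top'] [ 5.1805e+02 -2.4293e+02 -1.5200e-01] 0.911
['side'] [ 5.14282e+02 -2.38407e+02 -1.41000e-01] 0.907
['top', 'side'] [ 5.16722e+02 -2.42670e+02 -1.70000e-01] 0.88
stand side 0.79 730 stand top 0.68 386 ['top'] [ 5.18124e+02 -2.39441e+02 -1.27000e-01] 0.74
['side'] [ 5.14353e+02 -2.34696e+02 -1.89000e-01] 0.92
['top', 'side'] [ 5.14801e+02 -2.35793e+02 -1.75000e-01] 0.805
pin side 0.72 329 ['side'] [543.     40.218   0.543] 0.945
['top', 'side'] [543.     40.218   0.543] 0.945
carton side 0.9 1200 ['side'] [ 7.00103e+02 -2.74366e+02 -3.88000e-01] 0.97
['top', 'side'] [ 7.00103e+02 -2.74366e+02 -3.88000e-01] 0.97
pad side 1599 [605.3  58.4  55. ]
ring side 58 [581.5  47.1  55. ]
pad top 1496 [610.4  50.2  55. ]
ring top 66 [582.9  42.   55. ]
```

```bash
cat >> h.py <<'E'
def delta(target,yawz=None):
    """tool-axis shift (m) and twist from the measured TCP to target (mm); yawz: wanted world angle (deg) of tool z"""
    s=robot.get_state(); M=R.from_rotvec(s['tcp_rot']).as_matrix()
    d=M.T@(np.array(target)-s['tool_pos'])/1000
    cur=np.degrees(np.arctan2(M[1,2],M[0,2])); tw=None if yawz is None else round(-np.radians((yawz-cur+180)%360-180),3)
    print('t',round(s['t'],2),'xyz',d.round(4),'twist',tw,'tcp',np.round(s['tool_pos'],1),'zang',round(cur,1),'F',np.round(s['wrist_force'],1),'w',round(s['grip_width'],1))
E
python3 -c "
from h import *
delta((545.3,35,140),-75.6)"
```

```text
t 2.0 xyz [-0.5163  0.0746 -0.396 ] twist 0.146 tcp [ 222.7 -530.1  214.6] zang -67.2 F [-0.1  1.1 -0.4] w 91.9
```

```bash
python3 -m pendant '[{"x":-0.5163,"y":0.0746,"z":-0.396,"twist":0.146},{"x":-0.5163,"y":0.0746,"z":-0.396,"twist":0.146},{"x":-0.5163,"y":0.0746,"z":-0.396,"twist":0.146},{"x":-0.5163,"y":0.0746,"z":-0.396,"twist":0.146},{"x":-0.5163,"y":0.0746,"z":-0.396,"twist":0.146},{"x":-0.5163,"y":0.0746,"z":-0.396,"twist":0.146},{"x":-0.5163,"y":0.0746,"z":-0.396,"twist":0.146},{"x":-0.5163,"y":0.0746,"z":-0.396,"twist":0.146},{"x":-0.5163,"y":0.0746,"z":-0.396,"twist":0.146},{"x":-0.5163,"y":0.0746,"z":-0.396,"twist":0.146},{"x":-0.5163,"y":0.0746,"z":-0.396,"twist":0.146},{"x":-0.5163,"y":0.0746,"z":-0.396,"twist":0.146},{"x":-0.5163,"y":0.0746,"z":-0.396,"twist":0.146},{"x":-0.5163,"y":0.0746,"z":-0.396,"twist":0.146},{"x":-0.5163,"y":0.0746,"z":-0.396,"twist":0.146},{"x":-0.5163,"y":0.0746,"z":-0.396,"twist":0.146},{"x":-0.5163,"y":0.0746,"z":-0.396,"twist":0.146},{"x":-0.5163,"y":0.0746,"z":-0.396,"twist":0.146}]' 0; python3 -c "
from h import *
delta((545.3,35,58.5),-75.6)
d=robot.capture('side');cv2.imwrite('pics/s1.png',cv2.resize(d['color'][100:310,180:460,::-1],None,fx=2.8,fy=2.8,interpolation=2))"
```

```text
t: 3.8
tool_pos: [545.1, 33.7, 140.3]
tcp_rot: [-0.262, 2.088, -2.089]
wrist_force: [1.0, 0.9, -0.5]
grip_width: 92.0
t 3.8 xyz [-0.0004  0.0818 -0.0013] twist -0.002 tcp [545.1  33.7 140.3] zang -75.7 F [ 1.   0.9 -0.5] w 92.0
```

View pics/s1.png

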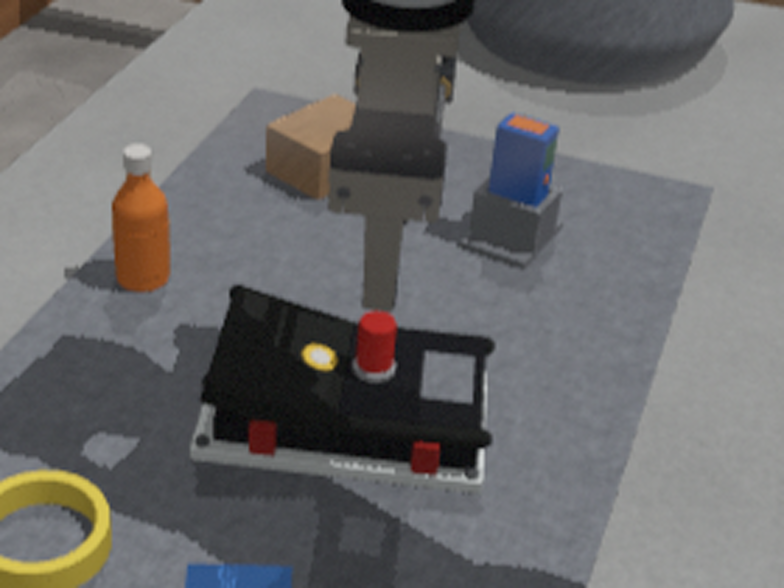

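The finger (tip at 380,305 in the crop) lines up with the pin (378,345), so I'll go down and grip.

```bash
python3 -m pendant '[{"y":0.03},{"y":0.06},{"y":0.0818},{"y":0.0818},{"y":0.0818}]' 0 && python3 -m pendant '[{},{},{},{},{},{},{},{}]' 255 12; python3 -c "
from h import *
delta((545.3,35,120),-75.6)"
```

```text
t 3.85 xyz [-0.0004  0.0203 -0.001 ] twist -0.001 tcp [545.2  33.9 140.3] zang -75.7 F [ 0.  -1.2  0.1] w 91.8$[0]: bad value
```

```bash
python3 -m pendant '[{"x":0,"y":0.03,"z":0,"twist":0},{"x":0,"y":0.06,"z":0,"twist":0},{"x":0,"y":0.0818,"z":0,"twist":0},{"x":0,"y":0.0818,"z":0,"twist":0},{"x":0,"y":0.0818,"z":0,"twist":0}]' 0 && python3 -m pendant '[{"x":0,"y":0,"z":0,"twist":0},{"x":0,"y":0,"z":0,"twist":0},{"x":0,"y":0,"z":0,"twist":0},{"x":0,"y":0,"z":0,"twist":0},{"x":0,"y":0,"z":0,"twist":0},{"x":0,"y":0,"z":0,"twist":0}]' 255 12; python3 -c "
from h import *
delta((545.3,35,120),-75.6)"
```

```text
t: 4.35
tool_pos: [545.4, 34.5, 58.7]
tcp_rot: [-0.263, 2.088, -2.088]
wrist_force: [-0.2, -0.5, 0.5]
grip_width: 91.9
t: 4.95
tool_pos: [545.3, 35.0, 58.3]
tcp_rot: [-0.264, 2.087, -2.087]
wrist_force: [0.2, -0.9, 0.8]
grip_width: 46.1
t 4.95 xyz [ 0.     -0.0617  0.    ] twist 0.001 tcp [545.3  35.   58.3] zang -75.6 F [ 0.2 -0.9  0.8] w 46.1
```

```bash
python3 -m pendant '[{"x":0,"y":0,"z":0,"twist":0},{"x":0,"y":0,"z":0,"twist":0},{"x":0,"y":0,"z":0,"twist":0},{"x":0,"y":0,"z":0,"twist":0},{"x":0,"y":0,"z":0,"twist":0}]' 255 12
```

```text
t: 5.45
tool_pos: [545.3, 35.0, 58.2]
tcp_rot: [-0.264, 2.087, -2.087]
wrist_force: [-0.5, 0.3, -0.0]
grip_width: 25.6
```

```bash
python3 -m pendant '[{"x":0,"y":0,"z":0,"twist":0},{"x":0,"y":-0.01,"z":0,"twist":0},{"x":0,"y":-0.025,"z":0,"twist":0},{"x":0,"y":-0.05,"z":0,"twist":0},{"x":0,"y":-0.07,"z":0,"twist":0},{"x":0,"y":-0.07,"z":0,"twist":0},{"x":0,"y":-0.07,"z":0,"twist":0}]' 255 30; python3 - <<'E'
from h import *
delta((533.6,275.7,128))
for c in('side','top'):
    d=robot.capture(c); K=cam(d)
    m=robot.cut_out(c,'pin')
    s=robot.get_state(); p=np.array(s['tool_pos']); 
    if m:
        ys,xs=np.where(m[0]['mask']);h=mhull(m[0]['mask'])
        print(c,round(m[0]['confidence'],2),len(xs),'hull box',cv2.boundingRect(h),'pred red+collar+shank',[proj(K,p+[0,0,dz])[0].round(1).tolist() for dz in(34,0,-3,-38)])
    if c=='side': cv2.imwrite('pics/s2.png',cv2.resize(d['color'][100:310,180:460,::-1],None,fx=2.8,fy=2.8,interpolation=2))
E
```

```text
t: 6.15
tool_pos: [545.5, 35.0, 128.9]
tcp_rot: [-0.263, 2.087, -2.087]
wrist_force: [0.7, -1.2, -1.4]
grip_width: 25.3
t 6.15 xyz [-0.0484  0.0008 -0.236 ] twist None tcp [545.5  35.  128.9] zang -75.6 F [ 0.7 -1.2 -1.4] w 25.3
side 0.67 98 hull box (311, 205, 8, 12) pred red+collar+shank [[317.5, 182.6], [316.2, 198.0], [316.1, 199.4], [314.8, 214.4]]
```

View pics/s2.png

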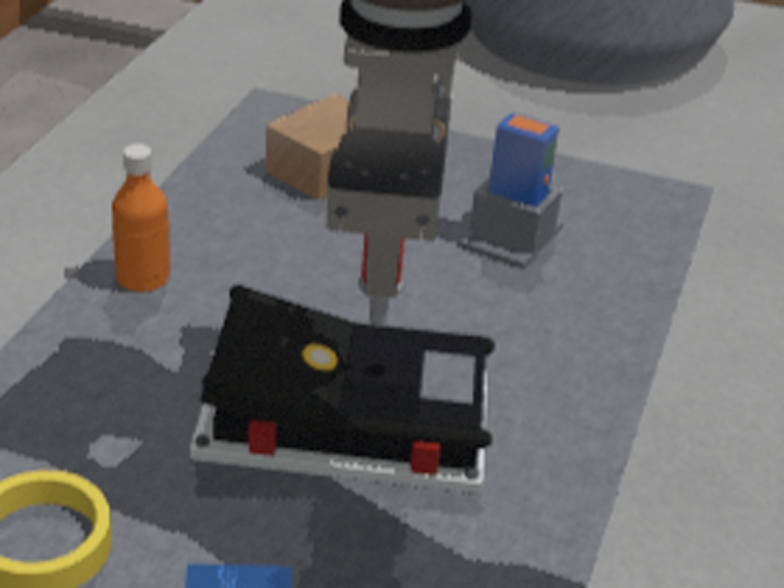

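The pin is out: its shank end is at crop (376,322), as predicted, and the empty bore shows at (376,368). Moving over the notch.

```bash
python3 -c "
from h import *
delta((534.6,274.6,112))"; python3 -m pendant '[{"x":-0.047,"y":0,"z":-0.235,"twist":0},{"x":-0.047,"y":0,"z":-0.235,"twist":0},{"x":-0.047,"y":0,"z":-0.235,"twist":0},{"x":-0.047,"y":0,"z":-0.235,"twist":0},{"x":-0.047,"y":0,"z":-0.235,"twist":0},{"x":-0.047,"y":0,"z":-0.235,"twist":0},{"x":-0.047,"y":0.017,"z":-0.235,"twist":0},{"x":-0.047,"y":0.017,"z":-0.235,"twist":0},{"x":-0.047,"y":0.017,"z":-0.235,"twist":0}]' 255 30;  python3 - <<'E'
from h import *
delta((534.6,274.6,99))
d=robot.capture('side');K=cam(d);print([proj(K,robot.get_state()['tool_pos']+np.array([0,0,dz]))[0].round(1) for dz in(-3,-38)])
u,v=proj(K,[534,275,70])[0].astype(int);print(u-60,v-45)
cv2.imwrite('pics/s3.png',cv2.resize(d['color'][v-45:v+45,u-60:u+60,::-1],None,fx=6.6,fy=6.6,interpolation=2))
E
```

```text
t 6.35 xyz [-0.0503  0.015  -0.2343] twist None tcp [544.3  35.2 126.9] zang -75.6 F [ 0.5  0.9 -0.8] w 25.1
t: 7.25
tool_pos: [531.7, 273.3, 110.4]
tcp_rot: [-0.266, 2.088, -2.089]
wrist_force: [-0.6, 0.2, -0.8]
grip_width: 25.2
t 7.25 xyz [-0.0031  0.0113 -0.0005] twist None tcp [531.7 273.3 110.4] zang -75.6 F [-0.6  0.2 -0.8] w 25.2
[array([269.3, 294.7]), array([269.1, 310.6])]
207 267
```

View pics/s3.png

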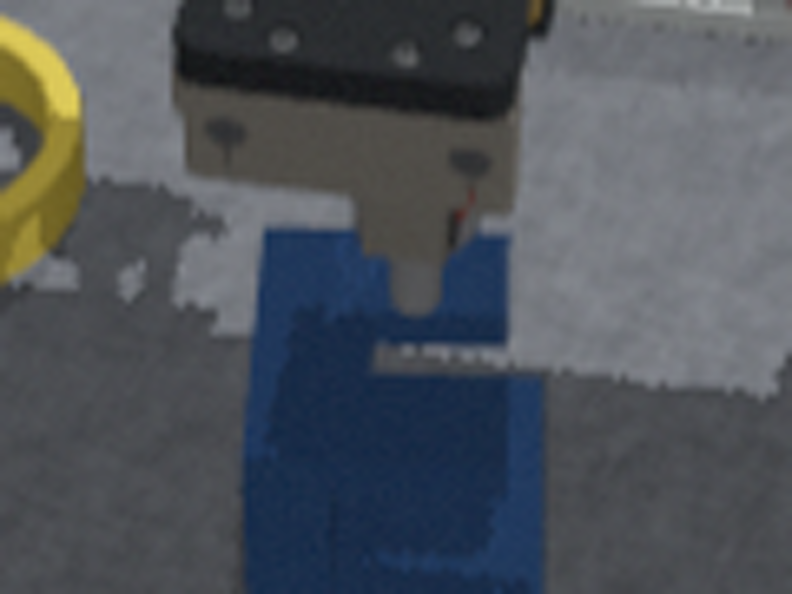

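The shank end is at crop (415,315), about as predicted. The notch gap shows between rows 343 and 373, with its closed end at column 375. I'll compare those corners with the rest model.

```bash
python3 - <<'E'
from h import *
from scipy.optimize import least_squares
d=robot.capture('side');K=cam(d)
P=np.array([[-25,9,60],[-25,-9,48],[7,-9,48],[7,9,60],[-25,-35,60]],float)
I=np.array([[543,373],[508,345],[373,343],[373,373],[508,235]])/6.6+[207,267]-.4
def W(p):
    c,s=np.cos(p[2]),np.sin(p[2]); return P@np.array([[c,-s,0],[s,c,0],[0,0,1]]).T+[p[0],p[1],0]
print(I.round(1).tolist());print(proj(K,W([535.5,275,.4])).round(1).tolist())
r=least_squares(lambda p:(proj(K,W(p))-I).ravel(),[535,275,.4],x_scale=[1,1,.01],loss='soft_l1');print(r.x,r.fun.round(1))
# shank end check: lowest visible point of shank bottom rim
s=robot.get_state(); B=s['tool_pos']+np.array([0,0,-38]); rim=proj(K,B+cyl(5,0,0)); print('rim box',rim.min(0),rim.max(0),'seen bottom',np.array([415,315])/6.6+[207,267]-.4)
E
```

```text
[[288.9, 323.1], [283.6, 318.9], [263.1, 318.6], [263.1, 323.1], [283.6, 302.2]]
[[282.9, 321.2], [282.7, 317.2], [262.4, 316.9], [262.1, 320.8], [282.8, 299.7]]
[5.31934274e+02 2.78120091e+02 4.25474661e-01] [-4.4 -0.   0.3  0.2  0.4  0.5  0.4  0.   0.  -0.8]
rim box [265.61600545 307.87658282] [272.11619715 312.8706317 ] seen bottom [269.47878788 314.32727273]
```

```bash
python3 -c "
from h import *
delta((533.9,275.1,99))"; python3 -m pendant '[{"x":-0.003,"y":0,"z":-0.001,"twist":0},{"x":-0.003,"y":0,"z":-0.001,"twist":0},{"x":-0.003,"y":0,"z":-0.001,"twist":0}]' 255 30; python3 -c "
from h import *
delta((533.9,275.1,99))"
```

```text
t 7.35 xyz [-0.0015  0.0126 -0.0011] twist None tcp [532.7 273.6 111.6] zang -75.6 F [ 0.3  1.3 -1. ] w 25.4
t: 7.65
tool_pos: [535.3, 275.9, 111.6]
tcp_rot: [-0.263, 2.087, -2.087]
wrist_force: [0.8, -1.1, -0.6]
grip_width: 25.6
t 7.65 xyz [0.0015 0.0126 0.0005] twist None tcp [535.3 275.9 111.6] zang -75.6 F [ 0.8 -1.1 -0.6] w 25.6
```

```bash
python3 -m pendant '[{"x":0.0015,"y":0,"z":0.0003,"twist":0},{"x":0.0015,"y":0.01,"z":0.0003,"twist":0},{"x":0.0015,"y":0.016,"z":0.0003,"twist":0},{"x":0.0015,"y":0.02,"z":0.0003,"twist":0},{"x":0.0015,"y":0.02,"z":0.0003,"twist":0},{"x":0.0015,"y":0.02,"z":0.0003,"twist":0}]' 255 30; python3 -c "
from h import *
delta((533.9,275.1,68.5))"
```

```text
t: 8.25
tool_pos: [533.5, 275.3, 91.0]
tcp_rot: [-0.265, 2.087, -2.088]
wrist_force: [-0.6, -0.3, -0.4]
grip_width: 25.4
t 8.25 xyz [-0.0003  0.0225  0.0003] twist None tcp [533.5 275.3  91. ] zang -75.6 F [-0.6 -0.3 -0.4] w 25.4
```

```bash
python3 -m pendant '[{"x":0,"y":0.008,"z":0,"twist":0},{"x":0,"y":0.015,"z":0,"twist":0},{"x":0,"y":0.02,"z":0,"twist":0},{"x":0,"y":0.0225,"z":0,"twist":0},{"x":0,"y":0.0225,"z":0,"twist":0},{"x":0,"y":0.0225,"z":0,"twist":0}]' 255 30; python3 - <<'E'
from h import *
delta((533.9,275.1,68.5))
E
```

```text
t: 8.85
tool_pos: [533.7, 275.4, 68.7]
tcp_rot: [-0.264, 2.087, -2.087]
wrist_force: [-0.2, -0.1, -1.3]
grip_width: 25.4
t 8.85 xyz [-0.0002  0.0002  0.0003] twist None tcp [533.7 275.4  68.7] zang -75.6 F [-0.2 -0.1 -1.3] w 25.4
```

```bash
python3 -m pendant '[{"x":0,"y":0.0005,"z":0,"twist":0},{"x":0,"y":0.001,"z":0,"twist":0},{"x":0,"y":0.001,"z":0,"twist":0}]' 255 30; python3 -m pendant '[{"x":0,"y":0,"z":0,"twist":0},{"x":0,"y":0,"z":0,"twist":0},{"x":0,"y":0,"z":0,"twist":0},{"x":0,"y":0,"z":0,"twist":0},{"x":0,"y":0,"z":0,"twist":0},{"x":0,"y":0,"z":0,"twist":0}]' 60 30;python3 -m pendant '[{"x":0,"y":-0.03,"z":0,"twist":0},{"x":0,"y":-0.07,"z":0,"twist":0},{"x":0,"y":-0.11,"z":0,"twist":0},{"x":0,"y":-0.13,"z":0,"twist":0},{"x":0,"y":-0.13,"z":0,"twist":0}]' 0 30; python3 - <<'E'
from h import *
delta((516.5,-241,180),-99.2)
d=robot.capture('side');K=cam(d)
u,v=proj(K,[534,275,70])[0].astype(int);print(u-60,v-45)
print(proj(K,[[533.7,275.4,60],[533.7,275.4,102]]).round(1).tolist())
cv2.imwrite('pics/s4.png',cv2.resize(d['color'][v-45:v+45,u-60:u+60,::-1],None,fx=6.6,fy=6.6,interpolation=2))
E
```

```text
t: 9.15
tool_pos: [533.7, 275.4, 68.2]
tcp_rot: [-0.264, 2.087, -2.087]
wrist_force: [-0.3, -0.3, 2.2]
grip_width: 25.1
t: 9.75
tool_pos: [533.5, 275.3, 67.7]
tcp_rot: [-0.264, 2.087, -2.087]
wrist_force: [-0.1, 0.1, -0.0]
grip_width: 69.7
t: 10.25
tool_pos: [535.9, 276.1, 202.0]
tcp_rot: [-0.256, 2.085, -2.083]
wrist_force: [-0.0, 0.4, -0.6]
grip_width: 91.8
t 10.25 xyz [0.1478 0.0207 0.4959] twist 0.412 tcp [535.9 276.1 202. ] zang -75.6 F [-0.   0.4 -0.6] w 91.8
207 267
[[267.7, 316.9], [267.9, 298.2]]
```

View pics/s4.png

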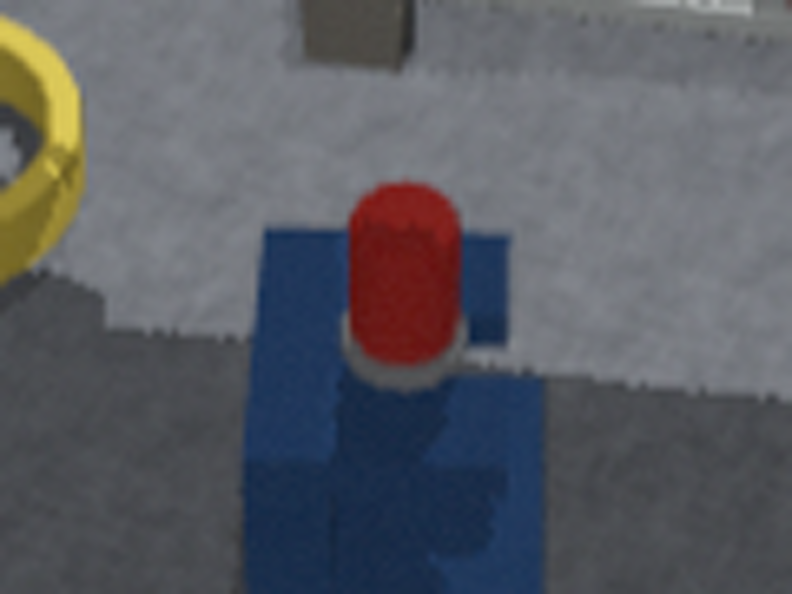

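The pin hangs upright by its collar (crop 405,360), inside the notch near its closed end. On to the gauge.

```bash
python3 -m pendant '[{"x":0.1476,"y":0.05,"z":0.497,"twist":0.407},{"x":0.1476,"y":0.05,"z":0.497,"twist":0.407},{"x":0.1476,"y":0.05,"z":0.497,"twist":0.407},{"x":0.1476,"y":0.05,"z":0.497,"twist":0.407},{"x":0.1476,"y":0.05,"z":0.497,"twist":0.407},{"x":0.1476,"y":0.05,"z":0.497,"twist":0.407},{"x":0.1476,"y":0.05,"z":0.497,"twist":0.407},{"x":0.1476,"y":0.05,"z":0.497,"twist":0.407},{"x":0.1476,"y":0.05,"z":0.497,"twist":0.407},{"x":0.1476,"y":0.05,"z":0.497,"twist":0.407},{"x":0.1476,"y":0.05,"z":0.497,"twist":0.407},{"x":0.1476,"y":0.05,"z":0.497,"twist":0.407},{"x":0.1476,"y":0.05,"z":0.497,"twist":0.407},{"x":0.1476,"y":0.05,"z":0.497,"twist":0.407},{"x":0.1476,"y":0.05,"z":0.497,"twist":0.407}]' 0 30; python3 -c "
from h import *
delta((517,-242,63),-98.9)"
```

```text
t: 11.8
tool_pos: [514.5, -241.2, 147.4]
tcp_rot: [-0.164, -2.142, 2.141]
wrist_force: [0.2, -0.3, -0.1]
grip_width: 92.2
t 11.8 xyz [-0.0026  0.0844  0.0005] twist 0.002 tcp [ 514.5 -241.2  147.4] zang -98.8 F [ 0.2 -0.3 -0.1] w 92.2
```

```bash
python3 -m pendant '[{"x":0,"y":0.02,"z":0,"twist":0},{"x":0,"y":0.05,"z":0,"twist":0},{"x":0,"y":0.075,"z":0,"twist":0},{"x":0,"y":0.085,"z":0,"twist":0},{"x":0,"y":0.085,"z":0,"twist":0},{"x":0,"y":0.085,"z":0,"twist":0}]' 0 30; python3 -c "
from h import *
delta((517,-242,63),-98.9)"
```

```text
t: 12.4
tool_pos: [515.2, -242.9, 63.9]
tcp_rot: [-0.167, -2.141, 2.143]
wrist_force: [-0.1, -0.6, 0.1]
grip_width: 92.1
t 12.4 xyz [-0.0016  0.0009 -0.0011] twist 0.001 tcp [ 515.2 -242.9   63.9] zang -98.9 F [-0.1 -0.6  0.1] w 92.1
```

Close gently, with a small correction.

```bash
python3 -m pendant '[{"x":-0.0016,"y":0.001,"z":-0.001,"twist":0},{"x":-0.0016,"y":0.001,"z":-0.001,"twist":0},{"x":-0.0016,"y":0.001,"z":-0.001,"twist":0},{"x":-0.0016,"y":0.001,"z":-0.001,"twist":0},{"x":-0.0016,"y":0.001,"z":-0.001,"twist":0},{"x":-0.0016,"y":0.001,"z":-0.001,"twist":0},{"x":-0.0016,"y":0.001,"z":-0.001,"twist":0},{"x":-0.0016,"y":0.001,"z":-0.001,"twist":0},{"x":-0.0016,"y":0.001,"z":-0.001,"twist":0},{"x":-0.0016,"y":0.001,"z":-0.001,"twist":0},{"x":-0.0016,"y":0.001,"z":-0.001,"twist":0}]' 255 12; python3 -c "
from h import *
delta((517,-242,63),-98.9)"
```

```text
t: 13.5
tool_pos: [516.1, -242.0, 61.7]
tcp_rot: [-0.166, -2.141, 2.141]
wrist_force: [0.3, 0.9, -0.2]
grip_width: 30.2
t 13.5 xyz [-0.0008 -0.0013 -0.0001] twist 0.0 tcp [ 516.1 -242.    61.7] zang -98.9 F [ 0.3  0.9 -0.2] w 30.2
```

```bash
python3 -m pendant '[{"x":0,"y":0,"z":0,"twist":0},{"x":0,"y":0,"z":0,"twist":0},{"x":0,"y":-0.01,"z":0,"twist":0},{"x":0,"y":-0.025,"z":0,"twist":0},{"x":0,"y":-0.045,"z":0,"twist":0},{"x":0,"y":-0.06,"z":0,"twist":0},{"x":0,"y":-0.06,"z":0,"twist":0},{"x":-0.03,"y":-0.06,"z":0,"twist":0},{"x":-0.062,"y":-0.06,"z":0,"twist":0},{"x":-0.062,"y":-0.06,"z":0,"twist":0},{"x":-0.062,"y":-0.06,"z":0,"twist":0},{"x":-0.062,"y":-0.03,"z":0,"twist":0},{"x":-0.062,"y":-0.01,"z":0,"twist":0},{"x":-0.062,"y":-0.01,"z":0,"twist":0},{"x":-0.062,"y":-0.01,"z":0,"twist":0}]' 255 25; python3 - <<'E'
from h import *
delta((517,-242,63),-98.9)
d=robot.capture('side');K=cam(d)
u,v=proj(K,[550,-240,70])[0].astype(int);print(u-50,v-37)
cv2.imwrite('pics/s5.png',cv2.resize(d['color'][v-38:v+37,u-50:u+50,::-1],None,fx=8,fy=8,interpolation=2))
E
```

```text
t: 15.0
tool_pos: [576.6, -251.4, 71.8]
tcp_rot: [-0.166, -2.141, 2.14]
wrist_force: [1.0, -0.4, -0.5]
grip_width: 29.9
t 15.0 xyz [ 0.0604  0.0089 -0.0001] twist -0.0 tcp [ 576.6 -251.4   71.8] zang -98.9 F [ 1.  -0.4 -0.5] w 29.9
301 118
```

View pics/s5.png

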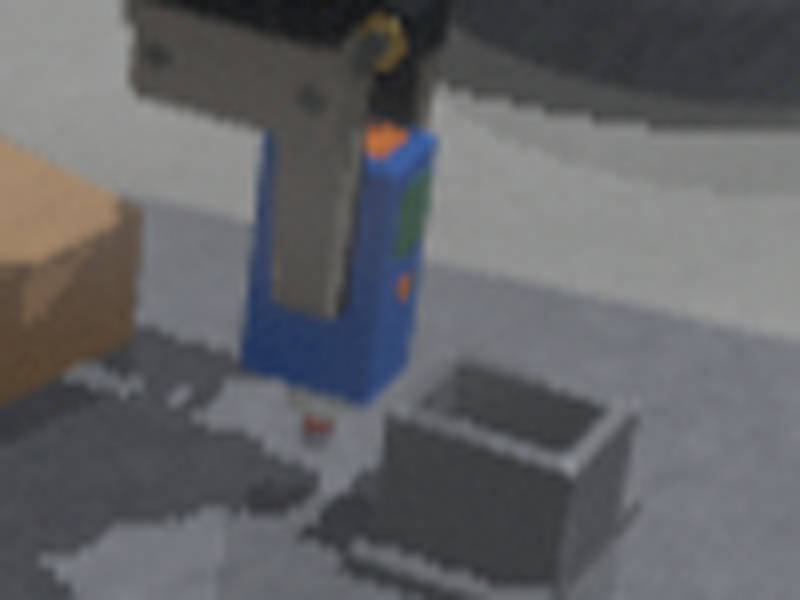

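The gauge is upright in the jaws (nose near 315,400), clear of the stand's far face. Now I'll push its case against the stand's rim to pivot it about 15° in the jaws, because the moves can't tilt the tool.

```bash
python3 -m pendant '[{"x":0.004,"y":0,"z":0,"twist":0},{"x":0.007,"y":0,"z":0,"twist":0},{"x":0.010,"y":0,"z":0,"twist":0},{"x":0.012,"y":0,"z":0,"twist":0},{"x":0.014,"y":0,"z":0,"twist":0},{"x":0.016,"y":0,"z":0,"twist":0},{"x":0.016,"y":0,"z":0,"twist":0}]' 255 12; python3 -m pendant '[{"x":0.002,"y":0,"z":0,"twist":0},{"x":0.004,"y":0,"z":0,"twist":0},{"x":0.005,"y":0,"z":0,"twist":0},{"x":0.005,"y":0,"z":0,"twist":0}]' 255 12
python3 - <<'E'
from h import *
delta((517,-242,63),-98.9)
d=robot.capture('side');K=cam(d)
u,v=proj(K,[550,-240,70])[0].astype(int);print(u-50,v-37)
cv2.imwrite('pics/s6.png',cv2.resize(d['color'][v-38:v+37,u-50:u+50,::-1],None,fx=8,fy=8,interpolation=2))
E
```

```text
t: 15.75
tool_pos: [563.3, -249.7, 73.2]
tcp_rot: [-0.172, -2.141, 2.144]
wrist_force: [5.2, -0.2, 1.2]
grip_width: 30.1
t: 16.15
tool_pos: [558.3, -249.3, 73.2]
tcp_rot: [-0.171, -2.14, 2.144]
wrist_force: [4.7, -0.5, 1.1]
grip_width: 29.9
t 16.15 xyz [ 0.0419  0.01   -0.0008] twist -0.0 tcp [ 558.3 -249.3   73.2] zang -98.9 F [ 4.7 -0.5  1.1] w 29.9
301 118
```

View pics/s6.png

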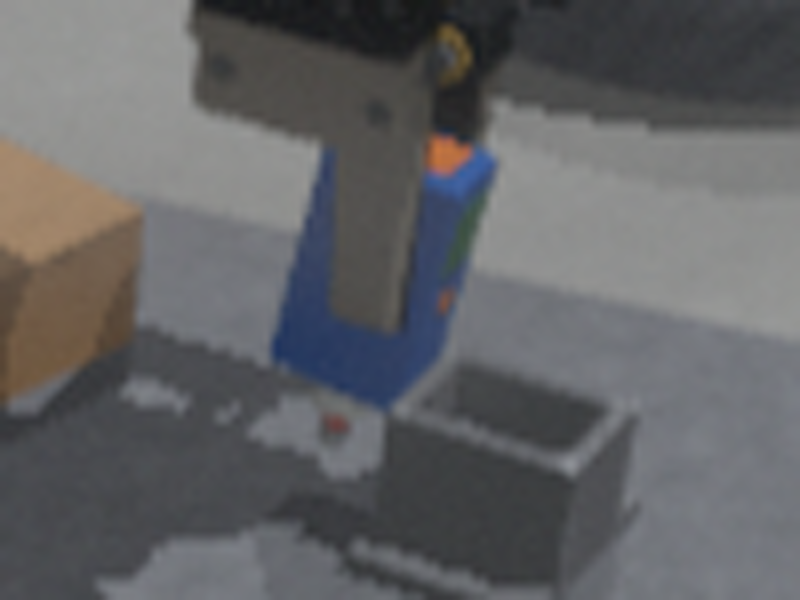

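It is pivoting, about half way so far. Next I'll measure the tilt with a model fit in the side view.

```bash
cat >> h.py <<'E'
BODY=np.r_[box(-22,22,-15,15,26,106),cyl(9,14,26),cyl(4.5,0,14)]
def pose_pts(P,p,s,sgn=1):
    """gauge points -> world. p=(dx,gz,tilt deg): gauge point (dx,0,gz) is at the grasp point; gauge x = -tool x; tilt>0: top towards gauge -x"""
    M=R.from_rotvec(s['tcp_rot']).as_matrix(); ax=-M[:,0]; ay=-M[:,2]; az=-M[:,1]
    G=np.array(s['tool_pos'])-19*M[:,1]; t=np.radians(p[2]); c,sn=np.cos(t),np.sin(t)
    Q=np.atleast_2d(P)-[p[0],0,p[1]]
    return G+np.outer(Q[:,0]*c-Q[:,2]*sn,ax)+np.outer(Q[:,1],ay)+np.outer(Q[:,0]*sn+Q[:,2]*c,az)
def gfit(cn='side',p0=(0,77,8),foot=0,show=None):
    s=robot.get_state(); d=robot.capture(cn); K=cam(d); m=robot.cut_out(cn,'gauge')
    if not m: print('none'); return
    h=mhull(m[0]['mask']); B=BODY.copy(); B[B[:,2]==0,2]=foot
    f=lambda q:-iou(hull(proj(K,pose_pts(B,[q[0],q[1],q[2]],s))+[q[3],q[4]]),h)
    r=min((minimize(f,[*p0,a,b],method='Nelder-Mead',options=dict(initial_simplex=np.array([*p0,a,b])+np.r_[np.zeros((1,5)),np.diag([4,4,6,1.,1.])],maxiter=2000)) for a in(0,) for b in(0,1.5)),key=lambda r:r.fun)
    f3=lambda q:f([q[0],77,q[1],q[2],q[3]])
    r3=minimize(lambda q:f([0,77,q[0],q[1],q[2]]),[p0[2],0,0],method='Nelder-Mead',options=dict(initial_simplex=[[p0[2],0,0],[p0[2]+8,0,0],[p0[2],2,0],[p0[2],0,2]]))
    print(cn,m[0]['confidence'],'5p dx,gz,tilt,du,dv',r.x.round(2),-round(r.fun,3),'| tilt,du,dv only',r3.x.round(2),-round(r3.fun,3))
    if show:
        im=d['color'][:,:,::-1].copy(); u,v=proj(K,s['tool_pos'])[0].astype(int); k=8
        u0,v0=u-50,v-37; c=cv2.resize(im[v0:v0+75,u0:u0+100],None,fx=k,fy=k,interpolation=2)
        for hh,col in((h,(0,255,0)),(hull(proj(K,pose_pts(B,[0,77,r3.x[0]],s))+r3.x[1:]),(0,0,255))):
            cv2.polylines(c,[((hh.reshape(-1,2)+.5-[u0,v0])*k).astype(np.int32)],True,col,1)
        cv2.imwrite(show,c); print('crop origin',u0,v0)
    return r.x
E
python3 -c "
from h import *
gfit(show='pics/s7.png')"
```

```text
side 0.76 5p dx,gz,tilt,du,dv [ -8.83 107.5    8.74   5.62  -8.1 ] 0.904 | tilt,du,dv only [ 9.15 -0.85  0.75] 0.892
crop origin 299 114
```

View pics/s7.png

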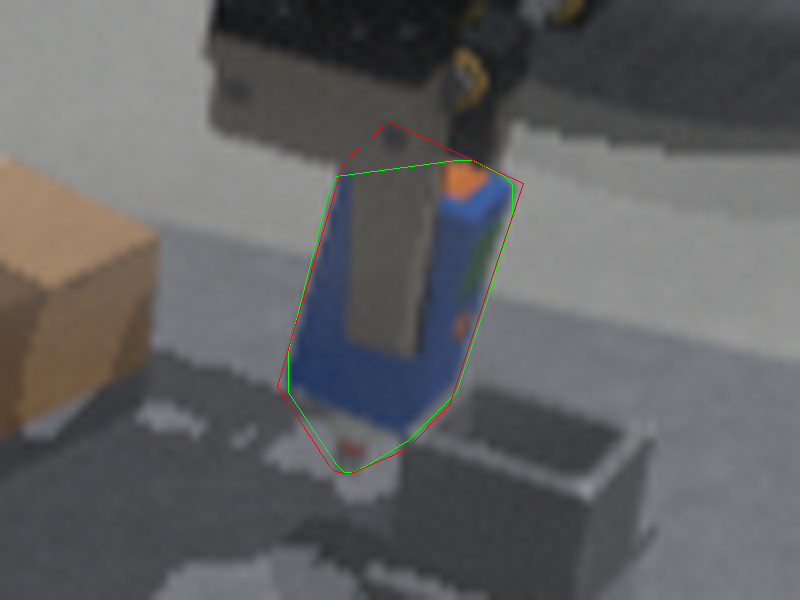

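The hulls (green mask, red model) agree, and the tilt is about 9°. By the geometry, 15° needs about 4.3 mm more push.

```bash
python3 -m pendant '[{"x":0.002,"y":0,"z":0,"twist":0},{"x":0.0035,"y":0,"z":0,"twist":0},{"x":0.0045,"y":0,"z":0,"twist":0},{"x":0.0045,"y":0,"z":0,"twist":0},{"x":0.0045,"y":0,"z":0,"twist":0}]' 255 12;  python3 -c "
from h import *
gfit(p0=(0,77,13))"; python3 -m pendant '[{"x":0,"y":0,"z":0,"twist":0},{"x":0,"y":0,"z":0,"twist":0},{"x":-0.005,"y":0,"z":0,"twist":0},{"x":-0.015,"y":0,"z":0,"twist":0},{"x":-0.015,"y":0,"z":0,"twist":0},{"x":-0.015,"y":0,"z":0,"twist":0}]' 255 40;  python3 -c "
from h import *
gfit(p0=(0,77,13));gfit(p0=(0,77,13))
delta((582,44,200),-75.6)"
```

```text
t: 16.8
tool_pos: [553.7, -248.6, 73.1]
tcp_rot: [-0.171, -2.14, 2.144]
wrist_force: [5.2, -0.3, 1.7]
grip_width: 29.8
side 0.96 5p dx,gz,tilt,du,dv [-71.81 164.17  15.73  35.47 -10.94] 0.87 | tilt,du,dv only [15.74 -0.93  0.68] 0.806
t: 17.5
tool_pos: [566.6, -249.6, 70.9]
tcp_rot: [-0.164, -2.141, 2.139]
wrist_force: [-0.2, 0.5, -2.2]
grip_width: 29.8
side 0.56 5p dx,gz,tilt,du,dv [-68.91 135.05  13.94  30.21  -3.73] 0.871 | tilt,du,dv only [12.   -1.42  0.96] 0.838
side 0.84 5p dx,gz,tilt,du,dv [-4.99 97.21 13.29  3.18 -4.66] 0.894 | tilt,du,dv only [13.06 -1.18  0.57] 0.891
t 17.7 xyz [ 0.0304 -0.1285 -0.2927] twist -0.407 tcp [ 566.7 -249.8   71.4] zang -98.9 F [ 0.6  0.6 -1.5] w 29.4
```

```bash
cat >> h.py <<'E'
def etilt(n=2,zlo=38,zhi=98,bias=(-1,.7),guess=13):
    for _ in range(n):
        s=robot.get_state(); d=robot.capture('side'); K=cam(d)
        im=d['color'].astype(float); b=im[:,:,2]-im[:,:,0]   # blueness (blue case against grey)
        out=[]
        for X,Y,side in((22,15,-1),(-22,-15,1)):
            A=proj(K,pose_pts([[X,Y,zlo],[X,Y,zhi]],[0,77,guess],s))+bias
            rows=np.arange(int(np.ceil(A[:,1].min())),int(A[:,1].max())+1); us=[]
            for r in rows:
                u=np.interp(r,A[::-1,1],A[::-1,0]) if A[0,1]>A[1,1] else np.interp(r,A[:,1],A[:,0])
                xs=np.arange(int(u)-7,int(u)+8); v=b[r,xs] if side<0 else b[r,xs][::-1]; X_=xs if side<0 else xs[::-1]
                lo,hi=np.median(v[:3]),np.median(v[-5:]); mid=(lo+hi)/2
                k=np.argmax(v>mid); us.append(X_[k-1]+(mid-v[k-1])/(v[k]-v[k-1])*(X_[k]-X_[k-1]) if k>0 and hi-lo>25 else np.nan)
            us=np.array(us); g=~np.isnan(us)
            if g.sum()<8: out.append((None,int(g.sum()))); continue
            for _i in range(3):
                c=np.polyfit(rows[g],us[g],1); e=us-np.polyval(c,rows); g&=np.abs(np.nan_to_num(e,nan=9))<max(.4,2*np.std(e[g]))
            f=lambda t:(lambda q:(q[1,0]-q[0,0])/(q[1,1]-q[0,1]))(proj(K,pose_pts([[X,Y,zlo],[X,Y,zhi]],[0,77,t],s)))-c[0]
            from scipy.optimize import brentq
            out.append((round(brentq(f,-25,40),2),int(g.sum()),round(float(np.std(e[g])),2)))
        print('edge tilt (left,right)',out)
E
python3 -c "
from h import *
etilt()"
```

```text
edge tilt (left,right) [(10.66, 10, 0.09), (6.29, 15, 0.87)]
edge tilt (left,right) [(10.43, 9, 0.1), (5.94, 15, 0.8)]
```

```bash
python3 - <<'E'
from h import *
s=robot.get_state(); d=robot.capture('side'); K=cam(d); im=d['color'].astype(int)
np.save('f.npy',d['color'])
b=im[:,:,2]-im[:,:,0]
A=proj(K,pose_pts([[22,15,26],[22,15,106]],[0,77,13],s))+[-1,.7]; print(A.round(1))
for r in range(int(A[1,1])-1,int(A[0,1])+3):
    u=A[0,0]+(A[1,0]-A[0,0])*(r-A[0,1])/(A[1,1]-A[0,1]); x=int(u)-6; print(r,x,b[r,x:x+14])
E
```

```text
[[328.7 160.4]
 [338.6 133.2]]
132 333 [-6 -5 -5 -5 -6 -7 -6 -5 -5 -5 -4 -5 -5 -7]
133 332 [-2 -3 -3 -6 -6 -6 -5 -6 -4 -4 -5 -5 -6 -5]
134 332 [-1  0 -2 -3 -2 -3  0 -2 -7 -6 -4 -6 -6 -7]
135 331 [-2  0 -1  0 -1  0  4 20 10 -7 -6 -5 -4 -6]
136 331 [-3 -1 -1 -1 -2  2 16 38 15 -5 -5 -4 -5 -6]
137 331 [-1 -1 -2 -1 -1  2 35 33 11 -5 -6 -5 -6 -6]
138 330 [-1 -2  0 -1  0  0  5 38 31  5 -6 -6 -5 -6]
139 330 [-2 -1 -1 -1 -2  1 17 37 32  4 -5 -6 -5 -4]
140 330 [-1  0 -1 -1 -1  1 33 36 32  4 -5 -6 -5 -5]
141 329 [-1 -2 -1 -2 -1 -2  4 35 36 31  4 -5 -7 -5]
142 329 [ 0  0 -2 -1 -1  0 17 35 36 32  5 -5 -6 -5]
143 329 [ 1 -1 -1 -2 -1  1 33 33 35 31  6 -4 -6 -5]
144 328 [ 5  3  3  2  1  2  6 35 35 35 31  4 -5 -6]
145 328 [ 5  5  6  6  6  6 17 36 37 35 33  2 -6 -5]
146 327 [ 6  6  7  5  6  6  8 35 36 36 37 30 -5 -5]
147 327 [ 6  7  7  6  6  8 11 38 38 39 38 29 -6 -5]
148 327 [ 6  6  6  6  6  8 23 39 37 39 39 31 -6 -5]
149 326 [ 6  7  6  6  7  6  9 37 40 39 40 40 33 -6]
150 326 [ 6  6  7  7  7  7 13 42 41 40 40 40 34 -4]
151 326 [ 7  9  7  7  7  8 25 42 43 41 40 41 35 -6]
152 325 [ 7  9  8  8  8  8  9 42 44 42 43 43 43 31]
153 325 [ 9  8  8  8  8  7 14 46 46 46 45 46 45 27]
154 324 [ 8  8  8  7  7  9  9 26 48 48 47 48 48 46]
155 324 [ 7  9  9  8  7  8 10 45 49 49 48 49 51 48]
156 324 [ 7  8  6  8  8  9 15 55 51 52 50 52 52 50]
157 323 [ 9  8  9  8  9  9  9 29 52 53 53 51 54 52]
158 323 [ 8  8  9  8  7  8 12 48 56 56 54 56 54 52]
159 323 [ 6  7  8  8  8  8 10 57 58 58 55 54 54 55]
160 322 [ 6  7  5  4  6  8  7 11 33 51 58 56 59 57]
161 322 [ 5  6  4  5  6  4  5  8 13 28 39 54 60 58]
162 322 [ 5  6  6  5  5  6  6  5  6  5 12 27 41 53]
```

```bash
python3 - <<'E'
from h import *
def slope(b,A,sc,off):
    # A: projected edge ends (px); returns du/dv from half-level crossings
    R_=[];U=[]
    for r in range(int(A[:,1].min())+3,int(A[:,1].max())-2):
        u=A[0,0]+(A[1,0]-A[0,0])*(r-A[0,1])/(A[1,1]-A[0,1]); x=int(u)-6; v=b[r,x:x+13].astype(float)
        lo=np.median(v[:3]); hi=v[4:].max(); k=np.argmax(v>(lo+hi)/2)
        if hi-lo>20 and k>0: R_.append(r);U.append(x+k-1+((lo+hi)/2-v[k-1])/(v[k]-v[k-1]))
    R_=np.array(R_);U=np.array(U);c=np.polyfit(R_,U,1)
    for _ in range(3):
        e=abs(U-np.polyval(c,R_)); g=e<.6; c=np.polyfit(R_[g],U[g],1)
    return c[0],g.sum(),np.std((U-np.polyval(c,R_))[g])
d=robot.capture('side');K=cam(d);s=robot.get_state()
M=lambda t,s,X=22,Y=15:(lambda q:(q[1,0]-q[0,0])/(q[1,1]-q[0,1]))(proj(K,pose_pts([[X,Y,40],[X,Y,95]],[0,77,t],s)))
im=d['color'].astype(int);A=proj(K,pose_pts([[22,15,26],[22,15,106]],[0,77,11],s))+[-1,.7]
print('now',slope(im[:,:,2]-im[:,:,0],A,1,0),'model',[(t,round(M(t,s),3)) for t in(8,10,12,14,16)])
for nm,tp,g in(('s5',[576.6,-251.4,71.8],0),('s6',[558.3,-249.3,73.2],9)):
    s2=dict(s);s2['tool_pos']=np.array(tp)
    o=np.array([301,117]); c=cv2.resize(cv2.imread(f'pics/{nm}.png'),(100,75),interpolation=cv2.INTER_AREA).astype(int)
    b=np.zeros((420,560));b[o[1]:o[1]+75,o[0]:o[0]+100]=c[:,:,0]-c[:,:,2]
    A=proj(K,pose_pts([[22,15,26],[22,15,106]],[0,77,g],s2))+[-1,.7]
    print(nm,slope(b,A,1,0),'model',[(t,round(M(t,s2),3)) for t in(-4,-2,0,2,6,8,10)])
E
```

```text
now (np.float64(-0.3304784958785019), np.int64(22), np.float64(0.10101366295858545)) model [(8, np.float64(-0.259)), (10, np.float64(-0.3)), (12, np.float64(-0.343)), (14, np.float64(-0.388)), (16, np.float64(-0.434))]
s5 (np.float64(-0.09263392130931562), np.int64(25), np.float64(0.1104731176855667)) model [(-4, np.float64(-0.028)), (-2, np.float64(-0.063)), (0, np.float64(-0.099)), (2, np.float64(-0.136)), (6, np.float64(-0.212)), (8, np.float64(-0.252)), (10, np.float64(-0.293))]
s6 (np.float64(-0.25946478589862754), np.int64(23), np.float64(0.09780202703227084)) model [(-4, np.float64(-0.038)), (-2, np.float64(-0.073)), (0, np.float64(-0.11)), (2, np.float64(-0.147)), (6, np.float64(-0.224)), (8, np.float64(-0.265)), (10, np.float64(-0.306))]
```

The edge-slope check reads −0.4° when upright, so it can be trusted. It gives 11.5° now, so I'll push about 3° further.

```bash
cat >> h.py <<'E'
def tilt(g=12,bias=(-1,.7)):
    """tilt from the slope of the case's left edge in the side view"""
    s=robot.get_state(); d=robot.capture('side');K=cam(d); im=d['color'].astype(int);b=im[:,:,2]-im[:,:,0]
    A=proj(K,pose_pts([[22,15,26],[22,15,106]],[0,77,g],s))+bias; R_=[];U=[]
    for r in range(int(A[:,1].min())+3,int(A[:,1].max())-2):
        u=A[0,0]+(A[1,0]-A[0,0])*(r-A[0,1])/(A[1,1]-A[0,1]); x=int(u)-6; v=b[r,x:x+13].astype(float)
        lo=np.median(v[:3]); hi=v[4:].max(); k=np.argmax(v>(lo+hi)/2)
        if hi-lo>20 and k>0: R_.append(r);U.append(x+k-1+((lo+hi)/2-v[k-1])/(v[k]-v[k-1]))
    R_=np.array(R_);U=np.array(U);c=np.polyfit(R_,U,1)
    for _ in range(3):
        w=abs(U-np.polyval(c,R_))<.6; c=np.polyfit(R_[w],U[w],1)
    ts=np.arange(-5,30,.25); ms=[(lambda q:(q[1,0]-q[0,0])/(q[1,1]-q[0,1]))(proj(K,pose_pts([[22,15,40],[22,15,95]],[0,77,t],s))) for t in ts]
    print('tilt',round(float(np.interp(-c[0],-np.array(ms),ts)),2),w.sum(),'offset px',round(float(np.polyval(c,A[:,1].mean())-A[:,0].mean()),2))
    return d
E
python3 -m pendant '[{"x":0.005,"y":0,"z":0,"twist":0},{"x":0.010,"y":0,"z":0,"twist":0},{"x":0.013,"y":0,"z":0,"twist":0},{"x":0.015,"y":0,"z":0,"twist":0},{"x":0.017,"y":0,"z":0,"twist":0},{"x":0.0177,"y":0,"z":0,"twist":0},{"x":0.0177,"y":0,"z":0,"twist":0},{"x":0.0177,"y":0,"z":0,"twist":0}]' 255 12;  python3 -c "
from h import *
tilt()"; python3 -m pendant '[{"x":0,"y":0,"z":0,"twist":0},{"x":0,"y":0,"z":0,"twist":0},{"x":-0.005,"y":0,"z":0,"twist":0},{"x":-0.015,"y":0,"z":0,"twist":0},{"x":-0.015,"y":0,"z":0,"twist":0},{"x":-0.015,"y":0,"z":0,"twist":0}]' 255 40;  python3 -c "
from h import *
tilt();tilt(14)"
```

```text
t: 18.7
tool_pos: [550.4, -247.5, 72.5]
tcp_rot: [-0.169, -2.141, 2.142]
wrist_force: [4.7, 0.7, 0.5]
grip_width: 30.0
tilt 14.8 23 offset px -1.28
t: 19.35
tool_pos: [564.0, -249.4, 71.0]
tcp_rot: [-0.164, -2.141, 2.139]
wrist_force: [-0.7, 0.7, -2.0]
grip_width: 29.3
tilt 14.48 23 offset px -1.22
tilt 14.98 22 offset px -1.05
```

```bash
python3 -c "
from h import *
delta((557.9,38.2,151),-75.6)"
```

```text
t 19.45 xyz [ 0.0504 -0.0796 -0.2832] twist -0.406 tcp [ 563.9 -249.4   71.2] zang -98.9 F [ 0.3  0.8 -1.8] w 30.0
```

```bash
python3 -m pendant '[{"x":0,"y":-0.03,"z":0,"twist":0},{"x":0,"y":-0.07,"z":0,"twist":0},{"x":0,"y":-0.0796,"z":0,"twist":0},{"x":0.005,"y":-0.0796,"z":-0.03,"twist":-0.1},{"x":0.015,"y":-0.0796,"z":-0.07,"twist":-0.2},{"x":0.025,"y":-0.0796,"z":-0.11,"twist":-0.3},{"x":0.03,"y":-0.0796,"z":-0.15,"twist":-0.406},{"x":0.035,"y":-0.0796,"z":-0.19,"twist":-0.406},{"x":0.043,"y":-0.0796,"z":-0.23,"twist":-0.406},{"x":0.0504,"y":-0.0796,"z":-0.265,"twist":-0.406},{"x":0.0504,"y":-0.0796,"z":-0.2832,"twist":-0.406},{"x":0.0504,"y":-0.0796,"z":-0.2832,"twist":-0.406},{"x":0.0504,"y":-0.0796,"z":-0.2832,"twist":-0.406},{"x":0.0504,"y":-0.0796,"z":-0.2832,"twist":-0.406}]' 255 50; python3 -c "
from h import *
delta((557.9,38.2,129.4),-75.6)"
```

```text
t: 20.85
tool_pos: [558.1, 37.0, 150.8]
tcp_rot: [-0.263, 2.089, -2.089]
wrist_force: [0.8, -0.1, -2.3]
grip_width: 29.9
t 20.85 xyz [-0.0001  0.0214 -0.0012] twist -0.002 tcp [558.1  37.  150.8] zang -75.7 F [ 0.8 -0.1 -2.3] w 29.9
```

```bash
python3 -m pendant '[{"x":0,"y":0.01,"z":-0.0012,"twist":0},{"x":0,"y":0.02,"z":-0.0012,"twist":0},{"x":0,"y":0.0255,"z":-0.0012,"twist":0},{"x":0,"y":0.0255,"z":-0.0012,"twist":0},{"x":0,"y":0.0255,"z":-0.0012,"twist":0}]' 255 50; python3 - <<'E'
from h import *
delta((557.9,38.2,125),-75.6)
tilt(15); d=tilt(15); K=cam(d); s=robot.get_state()
t=pose_pts([[0,0,0],[0,0,14]],[0,76.7,15],s); print('tip est',t.round(1), proj(K,t).round(1).tolist(),'dot px',proj(K,[582.1,44.4,55]).round(1))
u,v=proj(K,[575,44,85])[0].astype(int);u0,v0=u-40,v-30;print(u0,v0)
cv2.imwrite('pics/s8.png',cv2.resize(d['color'][v0:v0+60,u0:u0+80,::-1],None,fx=10,fy=10,interpolation=2))
E
```

```text
t: 21.35
tool_pos: [558.0, 39.1, 125.6]
tcp_rot: [-0.263, 2.088, -2.088]
wrist_force: [-0.3, 0.4, -1.4]
grip_width: 29.5
t 21.35 xyz [0.0003 0.0006 0.0008] twist -0.001 tcp [558.   39.1 125.6] zang -75.6 F [-0.3  0.4 -1.4] w 29.5
tilt 13.78 26 offset px -3.17
tilt 13.81 25 offset px -3.22
tip est [[577.6  44.   71.1]
 [574.1  43.1  84.6]] [[296.3, 220.1], [298.5, 214.7]] dot px [[293.7 226.1]]
257 184
```

View pics/s8.png

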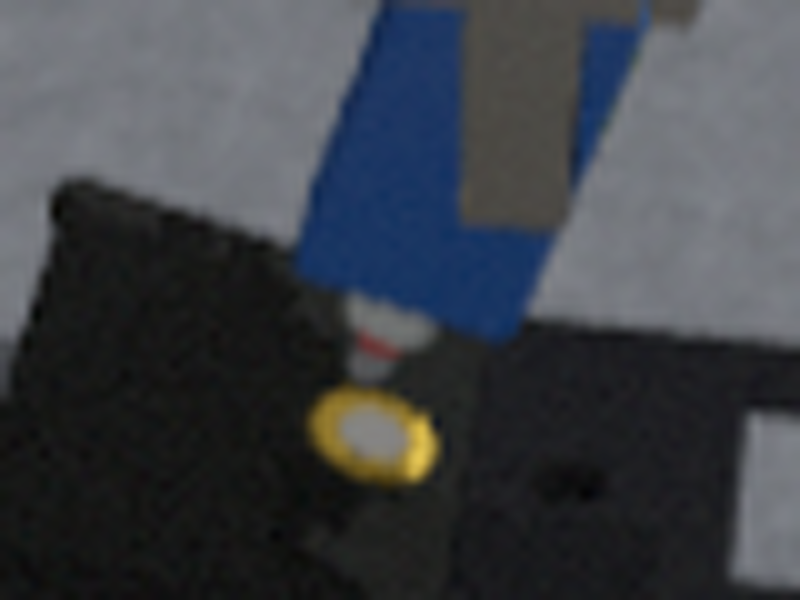

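The foot (tip near crop 370,364) stands about 15 mm above the ring (374,435), further up-slope than the pure kinematics predicted. I'll solve for the tip offset from those pixels.

```bash
python3 - <<'E'
from h import *
from scipy.optimize import least_squares
s=robot.get_state(); d=robot.capture('side');K=cam(d)
dot=np.array([582.1,44.4,55]); xh=np.array([.969,.247,0]); yh=np.array([-.247,.969,0]); zh=np.array([0,0,1.])
b=np.array([293.95,227.05])-proj(K,dot)[0]
tcp=np.array(s['tool_pos']); lat=(tcp-dot)@yh
px=np.array([293.6,219.7])
f=lambda q:proj(K,dot+q[0]*xh+lat*yh+q[1]*zh)[0]+b-px
r=least_squares(f,[0,15]); a,z=r.x; print('bias',b,'tip rel dot: along',a,'lat',lat,'up',z)
n=-np.sin(np.radians(15))*xh+np.cos(np.radians(15))*zh
p=a*xh+z*zh; h=p@n; along=p@(np.cos(np.radians(15))*xh+np.sin(np.radians(15))*zh)
print('height over pad along normal',h,'offset up-slope',along)
print('TCP to tip along',(p+dot-tcp)@xh,'down',(p+dot-tcp)[2], 'expected',19.85,-55.1,'if lat differs by 1:',least_squares(lambda q:proj(K,dot+q[0]*xh+(lat+1)*yh+q[1]*zh)[0]+b-px,[0,15]).x)
E
```

```text
bias [0.24452887 0.92263815] tip rel dot: along 1.3242310135001474 lat 0.7368041349049381 up 18.459066368242894
height over pad along normal 17.48736300994671 offset up-slope 6.056628493557344
TCP to tip along 25.640964254462315 down -52.6732286712045 expected 19.85 -55.1 if lat differs by 1: [ 1.22507718 19.23815424]
```

```bash
python3 -m pendant '[{"x":0.003,"y":0.001,"z":0.0007,"twist":0},{"x":0.0058,"y":0.0016,"z":0.0007,"twist":0},{"x":0.0042,"y":0.0074,"z":0.0007,"twist":0},{"x":0.0027,"y":0.0132,"z":0.0007,"twist":0},{"x":0.0027,"y":0.0132,"z":0.0007,"twist":0},{"x":0.0027,"y":0.0132,"z":0.0007,"twist":0},{"x":0.0027,"y":0.0132,"z":0.0007,"twist":0}]' 255 50; python3 - <<'E'
from h import *
delta((555,38.2,112),-75.6)
d=tilt(14,bias=(-4,.7)); K=cam(d)
u0,v0=257,184
cv2.imwrite('pics/s9.png',cv2.resize(d['color'][v0:v0+60,u0:u0+80,::-1],None,fx=10,fy=10,interpolation=2))
E
```

```text
t: 22.2
tool_pos: [555.7, 37.8, 112.7]
tcp_rot: [-0.263, 2.088, -2.088]
wrist_force: [0.0, -0.3, -1.5]
grip_width: 29.6
t 22.2 xyz [ 0.0006  0.0007 -0.0005] twist -0.0 tcp [555.7  37.8 112.7] zang -75.6 F [ 0.  -0.3 -1.5] w 29.6
tilt 14.02 24 offset px -0.41
```

View pics/s9.png

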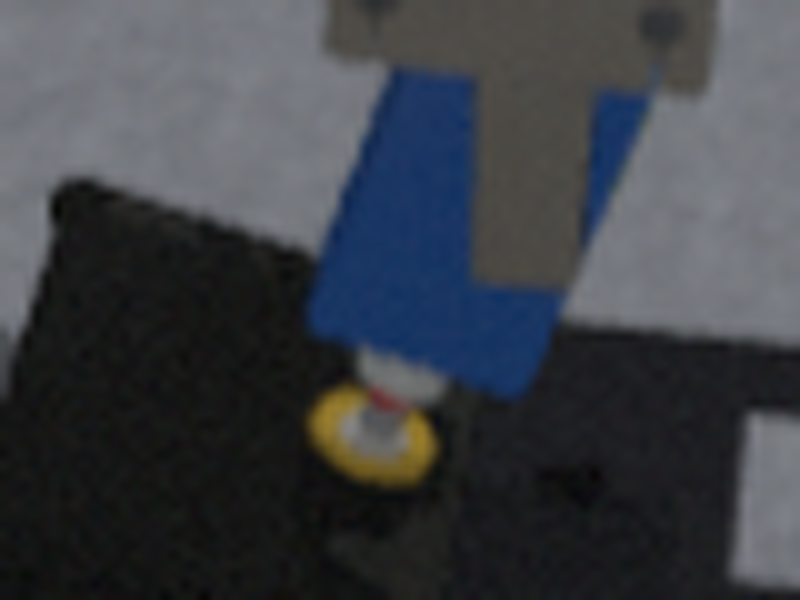

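```bash
python3 -m pendant '[{"x":-0.0003,"y":0.001,"z":0,"twist":0},{"x":-0.0005,"y":0.002,"z":0,"twist":0},{"x":-0.0005,"y":0.002,"z":0,"twist":0},{"x":-0.0005,"y":0.002,"z":0,"twist":0}]' 255 50|grep -E "pos|force"; python3 -m pendant '[{"x":-0.0003,"y":0.001,"z":0,"twist":0},{"x":-0.0003,"y":0.001,"z":0,"twist":0},{"x":-0.0003,"y":0.001,"z":0,"twist":0}]' 255 50|grep -E "pos|force"; python3 -m pendant '[{"x":-0.0003,"y":0.001,"z":0,"twist":0},{"x":-0.0003,"y":0.001,"z":0,"twist":0},{"x":-0.0003,"y":0.001,"z":0,"twist":0}]' 255 50|grep -E "pos|force"
```

```text
tool_pos: [556.1, 38.0, 110.6]
wrist_force: [0.5, 0.4, -1.6]
tool_pos: [556.4, 38.1, 109.6]
wrist_force: [-1.2, 0.0, -2.4]
tool_pos: [556.8, 38.1, 108.8]
wrist_force: [-1.1, 0.0, -0.2]
```

```bash
python3 -m pendant '[{"x":-0.0001,"y":0.0005,"z":0,"twist":0},{"x":-0.0001,"y":0.0005,"z":0,"twist":0},{"x":-0.0001,"y":0.0005,"z":0,"twist":0}]' 255 50|grep -E "pos|force"; python3 - <<'E'
from h import *
F=[]
s=robot.get_state()
d=tilt(14,bias=(-4,.7)); np.save('f.npy',d['color']);K=cam(d)
for _ in range(4): F.append(robot.get_state()['wrist_force']); robot.capture('side')
print(np.mean(F,0).round(2))
im=d['color'][184:244,257:337].astype(int)
# foot/dot neighbourhood: print brightness and saturation rows
g=im.sum(2)//3; sat=im.max(2)-im.min(2)
for r in range(34,50): print(r,' '.join(f'{a:3d}{"y" if s_>50 and p[0]-p[2]>50 and p[1]>90 else ("r" if p[0]-p[1]>40 else " ")}' for a,s_,p in zip(g[r,28:48],sat[r,28:48],im[r,28:48])))
E
```

```text
tool_pos: [556.9, 38.1, 108.3]
wrist_force: [-0.8, 0.2, 0.6]
tilt 13.79 24 offset px -0.41
[-0.3  -0.18  0.67]
34  20   24   42   54   55   56   55   56   57   56   57   57   59   58   59   57   58   57   56   56 
35  18   23   25   40   47   48   52   60   57   59   55   59   58   57   58   56   56   58   56   57 
36  20   21   17   24   23   30   44   65   77   63   58   58   57   59   56   58   60   56   60   59 
37  18   21   24   23   23   18   36   86   96   89   79   81   64   57   60   58   59   56   54   58 
38  23   26   18   22   24   25   57   96  108  110  102  102   90   78   76   62   59   57   59   55 
39  18   21   19   29   53   74   85y  97y 108  111  111  112  111  100   97   84   55   51   55   57 
40  17   18   27   46   87y 102y 104y 107y  95  101  112  112  111  107  103   82   45   38   47   47 
41  26   22   33   72  100y 104y 115y 114   77   81   97   99  106  106   92   47   35   34   36   29 
42  19   20   30   76   95y 102y 122  103   79   82   74   81  101  103y  89y  21   21   26   39   27 
43  19   19   25   57   83y  85y 111   96   83   86   84   87  116   95y  98y  45   19   23   30   24 
44  20   21   19   48   73   81y  92y 102   94   92   89   98  114   84y  90y  54   22   23   25   25 
45  23   20   14   19   47   72   84y  90y  98   95   95  102   88y  82y  81y  44   21   30   33   27 
46  18   20   16   16   20   45   69   76   82y  86y  89y  87y  80y  81y  67   24   19   28   32   28 
47  19   11   15   15   20   20   35   58   66   67   73   69   71   64   40   19   12   23   27   26 
48  19   14   14   15   15   21   19   22   28   32   37   39   40   36   15   18   20   28   21   23 
49  22   16   16   18   19   18   20   15   15   11   14   17   16   16   18   14   23   31   21   24
```

Contact: Fz rose by about 2.5 N, and the foot sits about 0.5 px (about 0.9 mm) down-slope of the dot centre. I'll lift slightly, shift 0.7 mm, and press about 5 mm.

```bash
python3 -m pendant '[{"x":0.0004,"y":-0.0015,"z":0,"twist":0},{"x":-0.0003,"y":-0.0017,"z":0,"twist":0},{"x":-0.0003,"y":-0.0017,"z":0,"twist":0},{"x":-0.0005,"y":-0.001,"z":0,"twist":0},{"x":-0.0007,"y":0,"z":0,"twist":0},{"x":-0.001,"y":0.001,"z":0,"twist":0},{"x":-0.0012,"y":0.002,"z":0,"twist":0},{"x":-0.0015,"y":0.003,"z":0,"twist":0},{"x":-0.0018,"y":0.004,"z":0,"twist":0},{"x":-0.002,"y":0.0048,"z":0,"twist":0},{"x":-0.002,"y":0.0048,"z":0,"twist":0},{"x":-0.002,"y":0.0048,"z":0,"twist":0}]' 255 60; python3 - <<'E'
from h import *
d=tilt(14,bias=(-4,.7)); F=[];Z=[]
for _ in range(5): s=robot.get_state(); F.append(s['wrist_force']);Z.append(s['tool_pos']); robot.capture('side')
print(np.mean(F,0).round(2),np.mean(Z,0).round(2))
E
```

```text
t: 25.0
tool_pos: [558.6, 38.7, 103.4]
tcp_rot: [-0.264, 2.088, -2.088]
wrist_force: [-3.8, 0.2, 3.5]
grip_width: 29.1
tilt 13.89 23 offset px -0.39
[-2.86  0.58  3.78] [558.63  38.66 103.34]
```

```bash
python3 - <<'E'
from h import *
d=robot.capture('side'); u0,v0=257,184
cv2.imwrite('pics/s10.png',cv2.resize(d['color'][v0:v0+60,u0:u0+80,::-1],None,fx=10,fy=10,interpolation=2))
for q in ('foot_tip','pad','pin','notch','tape','glue','carton','rest'): print(q,[(np.round(r['position'],1).tolist(),round(r['confidence'],2)) for r in robot.place_of('side',q)[:1]])
E
```

```text
foot_tip []
pad [([585.0, 40.5, 55.6], 0.56)]
pin [([530.0, 272.2, 31.7], 0.97)]
notch [([532.2, 276.9, 57.0], 0.87)]
tape [([699.5, 234.2, 2.1], 0.96)]
glue [([772.4, -56.5, 0.3], 0.74)]
carton [([703.2, -282.4, -3.9], 0.67)]
rest [([532.4, 282.1, 2.1], 0.95)]
```

View pics/s10.png

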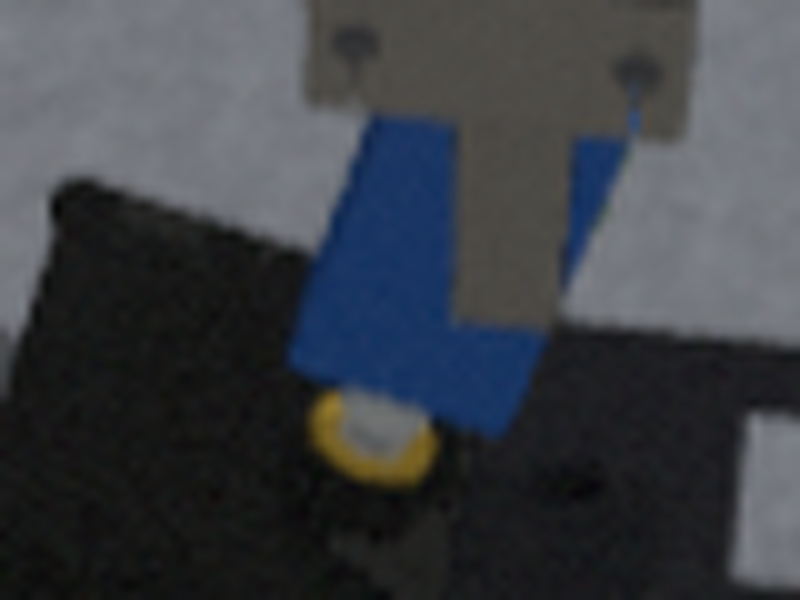

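The red is swallowed, and the foot stands inside the white dot (about 372,440). Handing in.

```bash
python3 -c "
from h import *
s=robot.get_state();print(s['t'],s['wrist_force'],s['tool_pos'],s['grip_width']);print(robot.sign_off())"
```

```text
25.75 [-3.39462764  0.47920247  3.10034298] [558.6455164   38.66439324 103.24701349] 29.74002171324863
the job is handed in; nothing more can be done
None
```

I finished both parts and handed the job in at about 25.8 s, still holding the gauge pressed on the dot; no verdict was reported.

**Pin:** it hangs upright by its collar in the rest's notch, near the closed end. I saw this in the picture right after release. A later network reading put it at the notch, at the right height, within its usual few mm of error.

**Gauge:** the moves can't tilt the tool, so I pivoted the gauge in the jaws by pushing its case against the stand's rim. I then pressed it along its own axis onto the dot.

**Last checks:**
- **Press depth:** the foot is in by about 5.6 mm from tool travel, or about 6 mm from the 6.2 N along the pad normal. The last picture shows the foot inside the white dot with the red swallowed.
- **Bystanders:** the tape and glue read within about 2 mm of the start. The carton's reading moved by about 5 mm, but that compares two different cameras. I never went near any of them on purpose.

**Checks that disagreed or failed:**
- **Tilt:** it read 14.5–15.0° at the stand but 13.8–14.0° over the pad, so the gauge may be about 1° off square.
- **Grip offset:** the gauge sat about 6 mm off where I expected in the jaws. I corrected for this from the picture before contact.
- **Side force:** about 1.5 N acts along the slope at the foot.
- **Foot tip:** the network could not find it, so I judged its position from pixels only.

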